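# Torque the chair-leg bolt with a click wrench

### The arm

A 6-joint arm with a two-finger parallel gripper is mounted at the origin on the work surface. World frame = base frame: x ahead of the robot, y to its left, z up, the work surface at z = 0. Lengths are in m, angles in degrees, forces in N, time in s.
With the tool pointing down it reaches from about 0.25 to 0.725 m from the base axis. Payload 9.7 kg.
Tool frame: the origin (TCP) lies midway between the tips of the shut fingers; the grasp point (between the pads) lies 19 mm behind it (grip_point_offset is the distance from the TCP to the grasp point, in m); y points along the fingers, z is the direction in which the jaws open and shut, and the axes are right-handed (so a half turn about y gives the same grasp; the last joint's range is limited). The gripper opens to 85 mm and grips with 20 to 120 N. Pads are 22 mm wide; open, the fingers measure 114 mm over their backs; the gripper's body (76 mm by 85 mm) begins 54 mm behind the grasp point. The pads swing forward as they close: fully open they stand 13 mm farther back than shut.
Start: joints at [-74.886, 4.979, 10.078, 95.1, 0, 90], TCP at [0.143, -0.531, 0.231] pointing down, gripper open.
Joint ranges: [-179.16, 179.16], [-48.56, 103.87], [-65.8, 70.77], [-126.05, 130.52], [-82.76, 87.17], [-180, 180]. Speed limits (degrees/s): [127.2, 127.2, 147.25, 180, 180, 180].

### API

Orientations are given as [roll, pitch, yaw] about the fixed x, y, z axes, in that order (R = Rz(yaw) Ry(pitch) Rx(roll)).
In Python, from workcell import get_obs, camera, job_done, grip_point_offset gives the robot as it stands.
- The arm moves only by the tool move_arm, never from a script. Its argument "deltas" is a list that holds one entry, the list of rows, each a list of 4 numbers: the shift along the tool's x, y, z in m, then the turn about the tool's y in degrees. A call has 1 to 5 rows; each row is the pose to reach, as a shift and turn from the pose commanded when the call began, along the tool's axes at that moment; what a row does not reach only later rows make up. A row lasts 1/10 s, in which the tool goes at most 50 mm and 8.59 degrees, less where a joint would pass 70% of its speed; a pose out of reach is approached as far as the arm can. A call with a gripper value outside its range is refused whole. "claw" is the finger opening in m, from 0 to 0.0854, set as the call begins (left out, the last holds). The fingers move at their own pace and stop on an object; "newtons" is the grip in N (left out, the last holds). Time passes only in rows, so rows that repeat a pose let the fingers close. It gives the time, the measured TCP pose, the force and the opening at its end, in the units of the state.
- get_obs(): the state, without advancing time (a new reading comes with each control period).
- camera(name): name is "scene" or "top" or "wrist"; returns a dict with "color" (400x640x3 uint8, blue, green, red), "range_z" (400x640 float32, m along the optical axis (not along the pixel's ray), 0 where there is no reading), "fx", "fy", "cx", "cy" (pixels), "T" (4x4, takes a point from camera to world coordinates). Camera axes: x right, y down, z forward; pixel columns grow to the right and rows downward; lengths in m; the calibration is good to about 2 mm. A picture is of the moment at which its call begins.
- job_done(): hands the job in, once; it reports no verdict.
The state is a dict: "time": time; "q": joint angles; "qd": joint speeds; "joint_efforts": joint torques, N m; "ee_pos": TCP position; "tcp_rot": TCP orientation; "wrist_force": force on the tool from outside, world axes, zero at the start; "torque": the same for the moment, N m; "opening": finger opening in m.
Only numpy, scipy, OpenCV 4.12 (cv2) and the standard library are available. Lean on these libraries where they do the work, as an engineer would, in place of code of your own. Each camera call takes 0.05 s, during which the arm holds its last target. There are 200 camera calls.

### The job

On the bench two chair legs are each held by a bolt with a wrench already on it. Turn the orange-handled click wrench clockwise (seen from above) until it clicks, that is, its handle gives way in the head, then stop at once, well before the handle has swung on to the end of its free play, and let go so that the handle springs straight again. Leave the black-handled bar on the other bolt alone.

Things in the scene. Friction and masses are not known exactly. Their poses are not given: they have to be found in the camera images.
- wrench_grip (a point): Middle of the click wrench's orange grip, a level bar 28 mm thick, 120 mm long, centre 88 mm above the bench, nothing beneath. Its x axis points along the handle to the vertical bolt axis 190 mm away, about which the wrench swings level; z is up. Round clutch head 60 mm across with a white cap and white pointer over the shaft (top 107 mm up, ends 35 mm short of the grip). It stays on the bolt.
- bolt (a joint): Angle of the bolt and white pointer, rad, growing clockwise seen from above (tightening). Starts between 0 and 0.35. It turns stiffly: 1.6 N m at 0 (8 N at mid-grip), growing to 2.4 N m (13 N) at about 0.6, where the wrench clicks. It stays where it is left.
- handle (a joint): Angle of the orange handle past the white pointer, rad: 0 while the wrench holds (pointer over the yellow mark). At the click (2.4 N m) the bolt stops and the handle alone goes on clockwise, its resistance falling to about 1.7 N m at 0.1 and 1.1 at 0.2; solid stop at 0.42. Let go, it springs back to 0 and the bolt stays. Clicked: beyond 0.08; too far: beyond 0.36.
- plain_grip (a point): Middle of the black grip (24 mm in diameter, 120 mm long, centre 88 mm above the bench) of the plain steel bar on the other leg's bolt, which is already tight; x axis from the grip to its bolt axis, 190 mm away. Leave alone. Which leg is left and which right varies.

How it is judged:
By the outcome, as a careful person would: the job done as asked, in the order asked, and still so for the second after the job is handed in, with the robot touching nothing.
It also fails if it takes over 45 s, if anything falls off the work surface, if the arm or the gripper's body presses on something with over 40 N, if the wrist force passes 120 N, or if a joint passes its speed limit or range.

## Working session

There is one attempt and no reset: what is moved stays moved. The work goes in short steps, Python scripts to look and compute and a tool call to move; the robot and the scene stay as the last step left them, time stands still between calls to the robot, and variables do not carry over. Pictures are saved under pics/ and viewed, about 8 in all and at most 12, crops included, and the job is handed in when it is done.

Besides the shell and the picture viewer there is one more tool, called after "Call:" as a command line: name --argument value ..., lists and objects as JSON in quotes. move_arm: Moves the arm, as the interface text tells. Its arguments: {"type":"object","properties":{"deltas":{"type":"array"},"claw":{"type":"number"},"newtons":{"type":"number"}},"required":["deltas"]}

```bash
mkdir -p pics
cat > h.py <<'E'
import numpy as np, cv2
from workcell import *
def ray(c,u,v,z):
    T=c["T"]; d=T[:3,:3]@np.array([(u-c["cx"])/c["fx"],(v-c["cy"])/c["fy"],1]); o=T[:3,3]
    return o+d*(z-o[2])/d[2]
E
python3 - <<'E'
from h import *
o=get_obs(); print({k:np.round(o[k],3) for k in o}, grip_point_offset)
t=camera("top"); s=camera("scene")
print(t["T"].round(3), t["fx"])
cv2.imwrite("pics/a.png",t["color"]); cv2.imwrite("pics/b.png",s["color"])
hsv=cv2.cvtColor(t["color"],cv2.COLOR_BGR2HSV)
m=cv2.inRange(hsv,(5,130,120),(20,255,255))
for c in cv2.findContours(m,0,2)[0]:
    if cv2.contourArea(c)>60:
        r=cv2.minAreaRect(c); print(r, ray(t,*r[0],0.1).round(3),[ray(t,*p,0.1)[:2].round(3) for p in cv2.boxPoints(r)])
E
```

```text
{'time': np.float64(0.0), 'q': array([-7.4885e+01,  5.0080e+00,  1.0033e+01,  9.5099e+01,  1.0000e-03,
        8.9999e+01]), 'qd': array([ 0.113, -0.026, -0.041, -0.028,  0.076,  0.061]), 'joint_efforts': array([ 1.0000e-03, -5.2040e+01,  4.6479e+01,  1.7000e-02,  0.0000e+00,
        0.0000e+00]), 'ee_pos': array([ 0.143, -0.531,  0.231]), 'tcp_rot': array([-9.00740e+01,  1.00000e-03, -1.64884e+02]), 'wrist_force': array([0.866, 0.19 , 0.294]), 'torque': array([-0.022, -0.058,  0.009]), 'opening': np.float64(0.085)} 0.0187
[[-0.013 -0.991  0.133  0.441]
 [-1.     0.012 -0.004 -0.066]
 [ 0.002 -0.133 -0.991  1.059]
 [ 0.     0.     0.     1.   ]] 423.1219111015171
```

View pics/a.png

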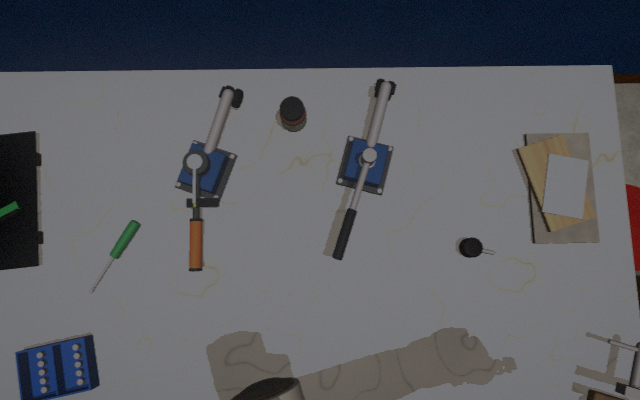

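View pics/b.png

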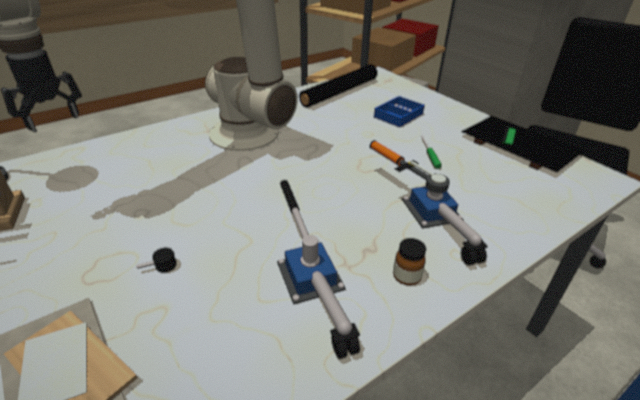

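The top view shows the orange grip at about (196,245) with its bolt at (195,162). The black bar is at (345,233) with its bolt at (370,157). The scene view agrees. Clockwise here means the grip moves towards +y (image left).

Run:
```python
from h import *
t=camera("top")
hsv=cv2.cvtColor(t["color"],cv2.COLOR_BGR2HSV)
print(hsv[245,196],hsv[162,195])
m=cv2.inRange(hsv,(5,120,60),(20,255,255)); m[:200]=0;m[300:]=0;m[:,:150]=0;m[:,260:]=0
for c in cv2.findContours(m,0,2)[0]:
    if cv2.contourArea(c)>60:
        r=cv2.minAreaRect(c); print(r, ray(t,*r[0],0.1).round(4),[ray(t,*p,0.1)[:2].round(3) for p in cv2.boxPoints(r)])
print("bolt",ray(t,195,161,.107))
print("black",ray(t,345,233,.1),ray(t,370,157,.1))
z=t["range_z"]; print(z[245,196],z[162,195])
c=cv2.resize(t["color"][130:290,140:260],None,fx=4,fy=4,interpolation=cv2.INTER_CUBIC)[:600]
cv2.imwrite("pics/c.png",cv2.convertScaleAbs(c,alpha=1.7))
```

```text
[ 13 161 117] [110   6 124]
((195.5, 244.0), (46.0, 11.0), 90.0) [0.4839 0.2104 0.1   ] [array([0.536, 0.224]), array([0.536, 0.199]), array([0.432, 0.197]), array([0.433, 0.221])]
bolt [0.67397092 0.21450461 0.107     ]
black [ 0.50443184 -0.12759327  0.1       ] [ 0.68016128 -0.18935795  0.1       ]
0.952165 0.972476
```

View pics/c.png

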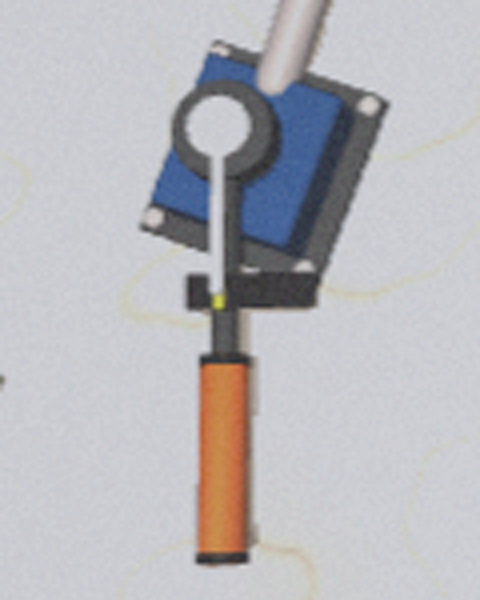

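The crop shows the pointer over the yellow mark. The handle runs nearly along -x, with its grip centre near (0.483, 0.210) and its bolt near (0.674, 0.2145). I'll push its right (-y) side with shut fingers, so first I move above that side.

Call:
move_arm --deltas '[[[-0.03,0,-0.035,0],[-0.06,0,-0.07,0],[-0.09,0,-0.105,0],[-0.126,0,-0.141,0],[-0.126,0,-0.141,0]]]' --claw 0

```text
time: 0.65
ee_pos: [0.23, -0.3583, 0.2319]
tcp_rot: [-90.0, 0.1, -164.6]
wrist_force: [-0.4, -0.5, 0.2]
opening: 0.0125
```

Call:
move_arm --deltas '[[[-0.03,0,-0.035,0],[-0.06,0,-0.07,0],[-0.09,0,-0.105,0],[-0.126,0,-0.141,0],[-0.126,0,-0.141,0]]]'

```text
time: 1.15
ee_pos: [0.3153, -0.189, 0.2314]
tcp_rot: [-90.0, 0.1, -164.5]
wrist_force: [-0.4, -0.2, -1.2]
opening: 0.0001
```

Call:
move_arm --deltas '[[[-0.03,0,-0.035,0],[-0.06,0,-0.07,0],[-0.09,0,-0.105,0],[-0.126,0,-0.141,0],[-0.126,0,-0.141,0]]]'

```text
time: 1.65
ee_pos: [0.3998, -0.0204, 0.2306]
tcp_rot: [-90.1, -0.0, -164.5]
wrist_force: [-0.0, -0.3, 0.3]
opening: 0.0005
```

Call:
move_arm --deltas '[[[-0.03,0,-0.035,0],[-0.06,0,-0.07,7],[-0.09,0,-0.105,14],[-0.126,0,-0.141,14],[-0.126,0,-0.141,14]]]'

```text
time: 2.15
ee_pos: [0.4852, 0.0511, 0.2305]
tcp_rot: [-92.1, -0.1, -175.1]
wrist_force: [0.4, -0.1, -0.8]
opening: 0.0003
```

Call:
move_arm --deltas '[[[0,0,0,0]]]'

```text
time: 2.25
ee_pos: [0.4846, 0.0511, 0.2307]
tcp_rot: [-92.1, -0.1, -175.1]
wrist_force: [0.2, -0.3, -0.7]
opening: 0.0002
```

Run:
```python
from h import *
o=get_obs(); print(o["q"].round(1),o["ee_pos"],o["tcp_rot"])
```

```text
[  4.8  -3.5   1.4  95.1   2.1 179.9] [0.48459473 0.05107848 0.23072727] [-9.20885130e+01 -1.34814659e-01 -1.75104694e+02]
```

Joint 6 reached its limit, so I turn the tool back half a turn. With shut fingers the grasp geometry is the same.

Call:
move_arm --deltas '[[[0,0,0,-8.5],[0,0,0,-17],[0,0,0,-25.5],[0,0,0,-34],[0,0,0,-42]]]'

```text
time: 2.75
ee_pos: [0.4835, 0.0511, 0.2316]
tcp_rot: [-91.6, 1.4, -132.8]
wrist_force: [0.4, 0.2, -0.5]
opening: -0.0001
```

Call:
move_arm --deltas '[[[0,0,0,-8.5],[0,0,0,-17],[0,0,0,-25.5],[0,0,0,-34],[0,0,0,-42]]]'

```text
time: 3.25
ee_pos: [0.4835, 0.0511, 0.2316]
tcp_rot: [-90.3, 2.1, -90.8]
wrist_force: [0.2, 0.3, 0.4]
opening: 0.0001
```

Call:
move_arm --deltas '[[[0,0,0,-8.5],[0,0,0,-17],[0,0,0,-25.5],[0,0,0,-34],[0,0,0,-42]]]'

```text
time: 3.75
ee_pos: [0.4835, 0.0511, 0.2317]
tcp_rot: [-88.8, 1.7, -48.7]
wrist_force: [-0.1, 1.1, 0.6]
opening: -0.0001
```

Call:
move_arm --deltas '[[[0,0,0,-8.5],[0,0,0,-17],[0,0,0,-25.5],[0,0,0,-34],[0,0,0,-42]]]'

```text
time: 4.25
ee_pos: [0.4835, 0.0511, 0.2317]
tcp_rot: [-88.0, 0.5, -6.7]
wrist_force: [-0.5, 0.0, 0.2]
opening: -0.0001
```

Call:
move_arm --deltas '[[[0,0,0,-7],[0,0,0,-7]]]'

```text
time: 4.45
ee_pos: [0.4836, 0.0512, 0.2316]
tcp_rot: [-87.9, 0.2, 0.0]
wrist_force: [-0.5, -0.6, 0.3]
opening: 0.0002
```

Run:
```python
from h import *
o=get_obs(); print(o["q"].round(1),o["ee_pos"],o["tcp_rot"])
```

```text
[ 4.8 -3.7  1.3 95.1  2.1  4.8] [0.4835783  0.05118705 0.23163575] [-8.79214619e+01  2.29739472e-01  5.67664622e-05]
```

Call:
move_arm --deltas '[[[0,0,0.045,0],[0,0.03,0.085,0],[0,0.08,0.085,0],[0,0.12,0.085,0],[0,0.165,0.085,0]]]'

```text
time: 4.95
ee_pos: [0.4832, 0.1428, 0.0685]
tcp_rot: [-87.9, 0.2, -0.3]
wrist_force: [1.0, -0.3, -0.4]
opening: -0.0001
```

Call:
move_arm --deltas '[[[0,0.003,0,0],[0,0.003,0,0]]]'

```text
time: 5.15
ee_pos: [0.483, 0.1425, 0.067]
tcp_rot: [-87.9, 0.3, -0.2]
wrist_force: [0.2, 0.4, 0.6]
opening: 0.0001
```

Run:
```python
from h import *
t=camera("top"); s=camera("scene")
c=cv2.resize(t["color"][130:290,140:280],None,fx=3.7,fy=3.7,interpolation=cv2.INTER_CUBIC)
cv2.imwrite("pics/d.png",cv2.convertScaleAbs(c,alpha=1.7))
```

```text
(no output)
```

View pics/d.png

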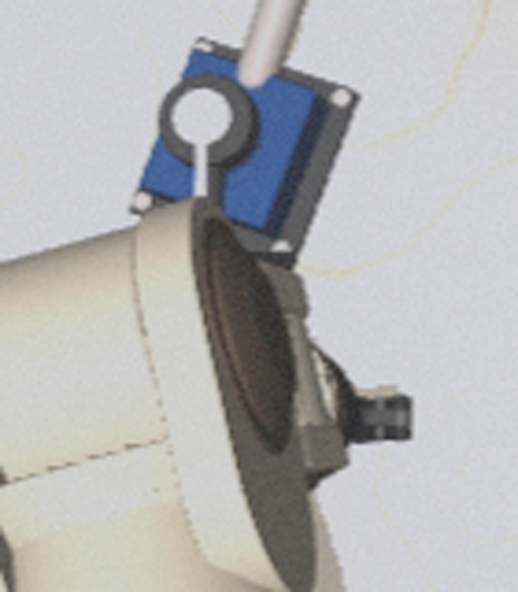

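The arm hides the handle from above, but the pointer stays visible near (202,175) in the crop. Next I approach until the fingers touch.

Call:
move_arm --deltas '[[[0,0,0.015,0],[0,0,0.025,0],[0,0,0.031,0],[0,0,0.034,0],[0,0,0.037,0]]]'

```text
time: 5.75
ee_pos: [0.4835, 0.1804, 0.068]
tcp_rot: [-87.9, 0.2, -0.0]
wrist_force: [0.1, -0.2, -0.7]
opening: -0.0001
```

Call:
move_arm --deltas '[[[0,0,0.003,0],[0,0,0.005,0]]]'

```text
time: 5.95
ee_pos: [0.4835, 0.1851, 0.068]
tcp_rot: [-87.9, 0.3, -0.1]
wrist_force: [-0.2, -0.5, -0.1]
opening: 0.0001
```

Call:
move_arm --deltas '[[[0,0,0.003,0],[0,0,0.005,0]]]'

```text
time: 6.15
ee_pos: [0.4834, 0.1889, 0.068]
tcp_rot: [-88.1, 0.3, -0.1]
wrist_force: [0.4, -8.4, 0.5]
opening: 0.0001
```

Call:
move_arm --deltas '[[[0,0,0.002,0],[0,0,0.004,0]]]'

```text
time: 6.35
ee_pos: [0.4831, 0.1924, 0.068]
tcp_rot: [-88.1, 0.3, -0.1]
wrist_force: [-0.8, -9.2, 0.7]
opening: 0.0003
```

Contact was at y≈0.188, at 8.4 N, and the bolt is now turning at about 9 N. I follow the arc at 0.1 rad per call.

Call:
move_arm --deltas '[[[0,0,0.004,1.2],[0,0,0.008,2.3],[-0.001,0,0.012,3.5],[-0.001,0,0.016,4.6],[-0.001,0,0.019,5.7]]]'

```text
time: 6.85
ee_pos: [0.4816, 0.2113, 0.0684]
tcp_rot: [-88.2, 0.6, -5.9]
wrist_force: [-3.3, -8.6, 0.4]
opening: -0.0002
```

Call:
move_arm --deltas '[[[0,0,0.004,1.2],[0,0,0.008,2.3],[-0.001,0,0.012,3.5],[-0.001,0,0.016,4.6],[-0.001,0,0.019,5.7]]]'

```text
time: 7.35
ee_pos: [0.4819, 0.2302, 0.0687]
tcp_rot: [-88.3, 0.8, -11.5]
wrist_force: [-6.3, -10.3, -0.4]
opening: -0.0
```

Call:
move_arm --deltas '[[[0,0,0.004,1.2],[0,0,0.008,2.3],[-0.001,0,0.012,3.5],[-0.001,0,0.016,4.6],[-0.001,0,0.019,5.7]]]'

```text
time: 7.85
ee_pos: [0.4841, 0.2489, 0.069]
tcp_rot: [-88.4, 1.1, -17.2]
wrist_force: [-9.5, -8.9, 0.1]
opening: -0.0
```

Call:
move_arm --deltas '[[[-0.001,0,0.004,1.2],[-0.001,0,0.008,2.3],[-0.002,0,0.012,3.5],[-0.002,0,0.016,4.6],[-0.003,0,0.019,5.7]]]'

```text
time: 8.35
ee_pos: [0.4879, 0.2675, 0.0697]
tcp_rot: [-88.5, 1.1, -23.0]
wrist_force: [0.0, -12.7, -2.3]
opening: -0.0002
```

Call:
move_arm --deltas '[[[0,0,0.004,1.2],[-0.001,0,0.008,2.3],[-0.001,0,0.012,3.5]]]'

```text
time: 8.65
ee_pos: [0.4914, 0.2788, 0.07]
tcp_rot: [-88.6, 1.2, -26.5]
wrist_force: [-4.4, -12.3, -1.9]
opening: -0.0002
```

```bash
cat >> h.py <<'E'
def tq():
    o=get_obs(); r=np.array(o["ee_pos"])[:2]-[.674,.2145]; F=-np.array(o["wrist_force"])[:2]
    print(o["time"],np.round(o["ee_pos"],4),"cw torque",-(r[0]*F[1]-r[1]*F[0]),F)
E
python3 - <<'E'
from h import *
tq()
t=camera("top"); tq()
cv2.imwrite("pics/e.png",cv2.convertScaleAbs(cv2.resize(t["color"][130:250,130:270],None,fx=4.5,fy=4.5,interpolation=cv2.INTER_CUBIC),alpha=1.7))
E
```

```text
8.65 [0.4914 0.2788 0.07  ] cw torque 2.5179254146145573 [ 4.36466017 12.25612999]
8.7 [0.4916 0.2792 0.0699] cw torque 2.2781873968843 [ 3.13993666 11.37556547]
```

View pics/e.png

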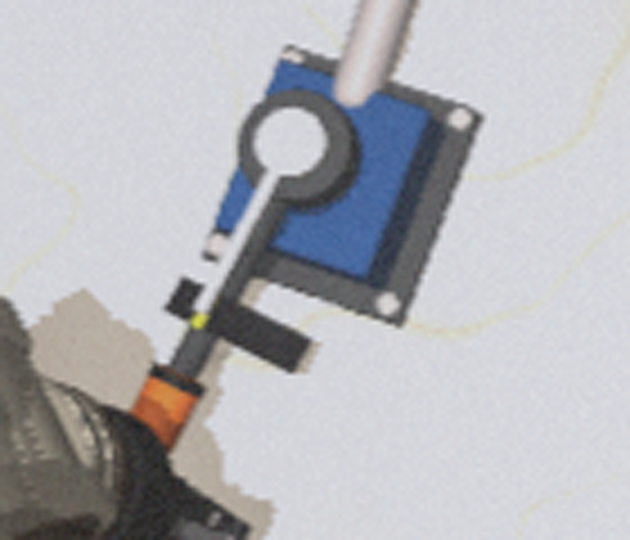

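The pointer at (235,240) still lies over the yellow mark at (199,320), and the torque is near 2.4 N m, so the click is close. I take smaller steps.

Call:
move_arm --deltas '[[[0,0,0.004,1.2],[-0.001,0,0.008,2.3]]]'

```text
time: 8.9
ee_pos: [0.4941, 0.2862, 0.0701]
tcp_rot: [-88.7, 1.3, -28.8]
wrist_force: [-2.2, -12.5, -4.0]
opening: 0.0001
```

Call:
move_arm --deltas '[[[0,0,0.004,1.2],[-0.001,0,0.008,2.3]]]'

```text
time: 9.1
ee_pos: [0.4971, 0.2936, 0.0702]
tcp_rot: [-88.7, 1.3, -31.1]
wrist_force: [-1.4, -13.7, -3.6]
opening: 0.0002
```

Run:
```python
from h import *
tq()
t=camera("top"); tq()
cv2.imwrite("pics/f.png",cv2.convertScaleAbs(cv2.resize(t["color"][130:250,130:270],None,fx=4.5,fy=4.5,interpolation=cv2.INTER_CUBIC),alpha=1.7))
```

```text
9.1 [0.4971 0.2936 0.0702] cw torque 2.5404247980044756 [ 1.3759629  13.74291185]
9.15 [0.4973 0.2942 0.0703] cw torque 2.4608669036615423 [ 3.62344806 12.29293767]
```

View pics/f.png

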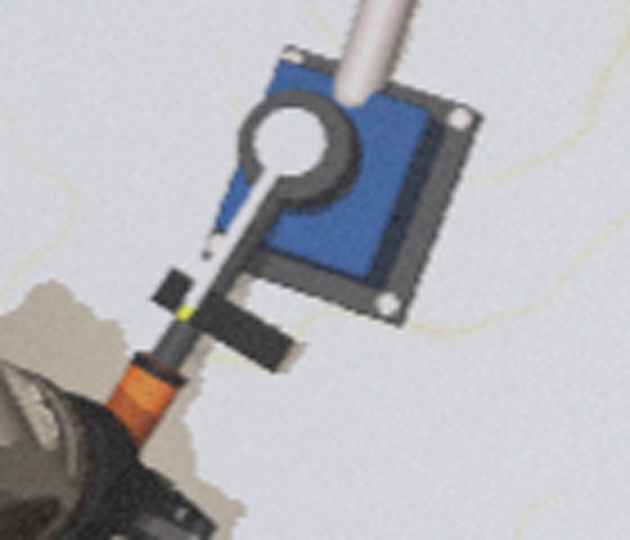

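Still aligned, and the mark has moved from (199,320) to (184,314). I'll measure the pointer and mark angles numerically from here.

```bash
cat >> h.py <<'E'
def ang():
    t=camera("top"); im=t["color"]; hsv=cv2.cvtColor(im,cv2.COLOR_BGR2HSV).astype(int)
    o=np.array([194.5,161.5]); vv,uu=np.mgrid[:400,:640]; du=o[0]-uu; dv=vv-o[1]; r=np.hypot(du,dv); a=np.arctan2(du,dv)
    y=(hsv[...,0]>22)&(hsv[...,0]<38)&(hsv[...,1]>120)&(r<60)
    my=np.arctan2(du[y].mean(),dv[y].mean()) if y.any() else None
    ps=[]
    for R in np.arange(20,36,1.):   # brightest arc sample within the dark/blue surroundings at each radius
        th=np.linspace(.2,1.1,180); u=o[0]-R*np.sin(th); v=o[1]+R*np.cos(th)
        g=cv2.remap(im.min(2).astype(np.float32),u.astype(np.float32)[None],v.astype(np.float32)[None],1)[0]
        ps.append((R,th[g[20:-20].argmax()+20].round(3)))
    print("mark",my,y.sum(),"pointer",ps[::2]); return t
E
python3 - <<'E'
from h import *
ang()
E
```

```text
mark 0.5733565137211865 7 pointer [(np.float64(20.0), np.float64(0.999)), (np.float64(22.0), np.float64(0.999)), (np.float64(24.0), np.float64(0.999)), (np.float64(26.0), np.float64(0.979)), (np.float64(28.0), np.float64(0.904)), (np.float64(30.0), np.float64(0.783)), (np.float64(32.0), np.float64(0.974)), (np.float64(34.0), np.float64(0.949))]
```

Call:
move_arm --deltas '[[[0,0,0.004,1.2],[-0.001,0,0.008,2.3]]]'

```text
time: 9.4
ee_pos: [0.5004, 0.3011, 0.0705]
tcp_rot: [-88.8, 1.3, -33.4]
wrist_force: [-0.2, -11.2, -4.1]
opening: 0.0001
```

Run:
```python
from h import *
tq();ang();tq()
```

```text
9.4 [0.5004 0.3011 0.0705] cw torque 1.957564077252595 [ 0.23063271 11.15995135]
mark 0.6146629519221655 10 pointer [(np.float64(20.0), np.float64(0.999)), (np.float64(22.0), np.float64(0.919)), (np.float64(24.0), np.float64(0.597)), (np.float64(26.0), np.float64(0.904)), (np.float64(28.0), np.float64(0.587)), (np.float64(30.0), np.float64(0.949)), (np.float64(32.0), np.float64(0.869)), (np.float64(34.0), np.float64(0.959))]
9.45 [0.5007 0.3017 0.0705] cw torque 2.1645142305355947 [ 3.46046463 10.74807151]
```

The torque has dropped from about 2.5 to about 2.1 N m, so the click has begun. I go on a little further and check.

Call:
move_arm --deltas '[[[0,0,0.004,1.2],[-0.001,0,0.008,2.3],[-0.001,0,0.012,3.5]]]'

```text
time: 9.75
ee_pos: [0.5061, 0.3122, 0.0709]
tcp_rot: [-88.8, 1.5, -36.9]
wrist_force: [-3.4, -8.6, -4.7]
opening: 0.0
```

Run:
```python
from h import *
tq();t=ang();tq()
cv2.imwrite("pics/g.png",cv2.convertScaleAbs(cv2.resize(t["color"][130:250,130:270],None,fx=4.5,fy=4.5,interpolation=cv2.INTER_CUBIC),alpha=1.7))
```

```text
9.75 [0.5061 0.3122 0.0709] cw torque 1.77845144773575 [3.40908046 8.60840919]
mark 0.6708900804720872 23 pointer [(np.float64(20.0), np.float64(0.597)), (np.float64(22.0), np.float64(0.999)), (np.float64(24.0), np.float64(0.999)), (np.float64(26.0), np.float64(0.929)), (np.float64(28.0), np.float64(0.879)), (np.float64(30.0), np.float64(0.954)), (np.float64(32.0), np.float64(0.834)), (np.float64(34.0), np.float64(0.879))]
9.8 [0.5063 0.3128 0.0709] cw torque 1.5570983591239156 [3.92256439 6.98805135]
```

View pics/g.png

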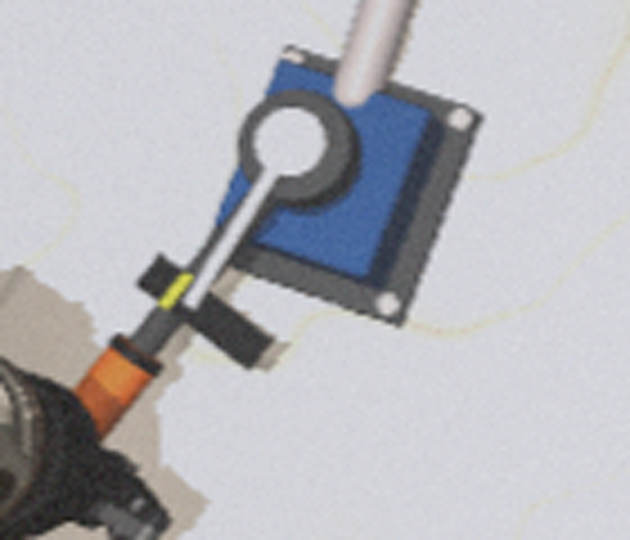

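The handle has clearly given way. The pointer is at about 0.556 rad and the mark at about 0.66, so the deflection is around 0.10 rad. I add about 6 mm for margin, then back off gently along the arc.

Call:
move_arm --deltas '[[[0,0,0.003,1],[0,0,0.006,1.8]]]'

```text
time: 10.0
ee_pos: [0.5092, 0.3175, 0.0711]
tcp_rot: [-88.9, 1.6, -38.6]
wrist_force: [-5.5, -5.3, -2.7]
opening: 0.0001
```

Run:
```python
from h import *
tq();ang()
```

```text
10.0 [0.5092 0.3175 0.0711] cw torque 1.4284098553489466 [5.46218556 5.25345858]
mark 0.7025386216424016 25 pointer [(np.float64(20.0), np.float64(0.969)), (np.float64(22.0), np.float64(0.919)), (np.float64(24.0), np.float64(0.884)), (np.float64(26.0), np.float64(0.974)), (np.float64(28.0), np.float64(0.909)), (np.float64(30.0), np.float64(0.949)), (np.float64(32.0), np.float64(0.844)), (np.float64(34.0), np.float64(0.984))]
```

Call:
move_arm --deltas '[[[0,0,-0.008,-2],[0,0,-0.016,-4],[0,0,-0.024,-6],[0,0,-0.032,-8],[0,0,-0.04,-8]]]'

```text
time: 10.55
ee_pos: [0.4857, 0.2872, 0.0715]
tcp_rot: [-88.4, 1.3, -30.5]
wrist_force: [0.7, -0.6, -0.1]
opening: -0.0001
```

Call:
move_arm --deltas '[[[0,0,-0.015,0],[0,0,-0.03,0],[0,-0.04,-0.04,0],[0,-0.08,-0.05,0],[0,-0.12,-0.06,0]]]'

```text
time: 11.05
ee_pos: [0.4555, 0.2314, 0.1914]
tcp_rot: [-88.3, 1.3, -30.6]
wrist_force: [0.8, 0.1, 0.6]
opening: -0.0001
```

Call:
move_arm --deltas '[[[0,0,-0.05,0],[0,0,-0.1,0],[0,0,-0.14,0],[0,0,-0.18,0],[0,0,-0.2,0]]]'

```text
time: 11.55
ee_pos: [0.353, 0.0581, 0.1845]
tcp_rot: [-88.3, 1.2, -30.6]
wrist_force: [0.3, -0.4, 0.5]
opening: -0.0
```

Run:
```python
from h import *
tq();t=ang()
cv2.imwrite("pics/i.png",cv2.convertScaleAbs(cv2.resize(t["color"][130:270,130:270],None,fx=4,fy=4,interpolation=cv2.INTER_CUBIC),alpha=1.7))
```

```text
11.55 [0.353  0.0581 0.1845] cw torque 0.16854993446246647 [-0.3435935   0.35766217]
mark 0.5470987902542573 8 pointer [(np.float64(20.0), np.float64(0.597)), (np.float64(22.0), np.float64(0.602)), (np.float64(24.0), np.float64(0.989)), (np.float64(26.0), np.float64(0.939)), (np.float64(28.0), np.float64(0.803)), (np.float64(30.0), np.float64(0.884)), (np.float64(32.0), np.float64(0.904)), (np.float64(34.0), np.float64(0.884))]
```

View pics/i.png

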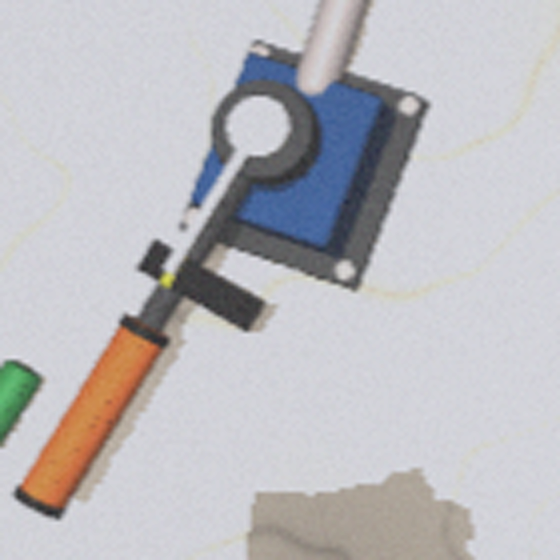

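The handle has sprung back, with the pointer over the yellow mark at (167,279), and the arm is clear. I hand the job in.

```bash
python3 -c "
from workcell import *
job_done()"
```

```text
the job is handed in; nothing more can be done
```

The orange click wrench is tightened to its click, the handle has been let go and has sprung straight, and the job was handed in at about 11.6 s of the 45 s.

- **Turning:** I pushed the grip clockwise with shut fingers. The torque rose to about 2.5 N m, then fell to about 1.4 N m as the handle gave way.
- **Stopping point:** I stopped with the handle about 0.13–0.14 rad past the pointer. That is beyond the 0.08 click and well short of the 0.36 limit.
- **Release:** I backed off along the arc. In the last picture the pointer lies over the yellow mark again. The arm is clear of the wrench and the wrist force is near zero.
- **Black bar:** I did not go near it, passing only well above that part of the bench. I did not re-image it at the end.

Two things did not go as planned. Joint 6 reached its range limit during the approach, so I turned the tool back half a turn and worked with a harmless 2° tilt. My automatic pointer-angle readout was unreliable, so the handle angle comes from the mark readings, the pictures and the torque, which agreed with each other.

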